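# Turn a slide carrier face up with a lifter from the instrument drawer

### The job

The slide carrier on the rubber mat lies face down. Pull open the instrument drawer, take out the cranked lifter, slide its blade, resting on the mat with a light pressure of a few newtons, well in under a long edge of the carrier and tip the carrier over with it so that it lies face up, flat on the mat. Only the lifter may touch the carrier; leave the other things where they are, and finally lay the lifter down beside the carrier, not touching it.

Things in the scene. Friction and masses are not known exactly. Their poses are not given: they have to be found in the camera images.
- cabinet_drawer0 (a joint): Opening of the one drawer of the low white cabinet right of the mat (200 deep, 270 wide, 85 mm high), in m: 0 closed, 0.133 fully open. Slides along the cabinet's -x, towards the robot, with 1 to 2 N. Open it at least 0.11 to reach the lifter. Inside 41 mm deep, walls 6 mm; floor 22 mm, front panel's top 74 mm above the bench.
- cabinet_drawer0_handle (a point): Middle of the drawer's bar handle: a level steel bar 120 mm long, 11 mm thick, along its y axis, 35 mm in front of the drawer's front panel and 47 mm above the bench. Its x axis points into the cabinet, away from the robot. It moves with the drawer.
- lifter: Lifter: black handle 90 x 16 x 26 mm (along x, y, z), origin at the centre of its underside, x towards the blade, z up as it lies. The steel blade, 56 x 30 x 2 mm, leaves the front end at the underside, cranked up 0.42 rad: it is level when the handle is tilted rear end up by 0.42. 80 g, balance about 10 mm ahead. Starts on the drawer floor, 45 mm behind the front wall, blade to the left (+y).
- blade_tip (a point): Middle of the end edge of the lifter's blade (half way through its 2 mm thickness): 94 mm ahead of the lifter's origin along x and 24 mm up in z; axes as the lifter's.
- carrier: Slide carrier: aluminium plate 76 x 50 x 4 mm (x, y, z), 50 to 85 g, with a rail 8 wide, 4 mm high along each short end of its face, a glass slide between. Starts face down on the rails: the long edges stand only 4 mm clear of the mat for 60 mm. Origin: centre, level with the rails' free faces; z out of its plain back. Lifted at one long edge it pivots on the other and topples past 75 to 95 deg.
- mat: Fixed, firm black rubber mat (high grip, it yields about 0.1 mm per few newtons under the blade), 300 x 320 x 2 mm; origin at the centre of its underside, on the bench; its top is 2 mm above that. x along its 300 mm, y along its 320 mm.
- vial: Bystander: amber sample vial, 26 mm across, 45 mm high, stands on the mat near its far left corner. Origin at its underside.
- lens_ring: Bystander: dark steel lens ring, 38 mm across, 9 mm high, lies on the mat near its left corner on the robot's side. Origin at its underside.
- beaker: Bystander: glass beaker, 60 mm across, 75 mm high, left of the mat. Origin at its underside.
- slide_box: Bystander: grey slide box, 24 x 85 x 32 mm, beyond the mat. Origin at its underside.
- pointer: Bystander: black pen-shaped light pointer, 136 mm long, 13 mm thick, lies left of the mat. Origin at its underside.
- tweezers: Bystander: steel tweezers, 120 mm long, 7 mm high, lie beyond the mat. Origin at their underside.

How it is judged:
By the outcome, as a careful person would: the job done as asked, in the order asked, and still so for the second after the job is handed in, with the robot touching nothing.
It also fails if it takes over 72 s, if anything falls off the work surface, if the arm or the gripper's body presses on something with over 40 N, if the wrist force passes 120 N, or if a joint passes its speed limit or range.

### The arm

A 6-joint arm with a two-finger parallel gripper is mounted at the origin on the work surface. World frame = base frame: x ahead of the robot, y to its left, z up, the work surface at z = 0. Lengths are in m, angles in rad, forces in N, time in s.
With the tool pointing down it reaches from about 0.225 to 0.725 m from the base axis. Payload 3.1 kg.
Tool frame: the origin (TCP) lies at the very end of the fingers, on their centre line; the grasp point (between the pads) lies 19 mm behind it; z points along the fingers, y is the line along which they close (so a half turn about z gives the same grasp; the last joint's range is limited). The gripper opens to 85 mm and grips with 20 to 120 N. Pads are 22 mm wide; open, the fingers measure 114 mm over their backs; the gripper's body (76 mm by 85 mm) begins 54 mm behind the grasp point. The pads swing forward as they close: fully open they stand 13 mm farther back than shut.
Start: joints at [-1.422, 0.048, 0.099, 1.622, 0, 1.443], TCP at [0.143, -0.505, 0.231] pointing down, gripper open.
Joint ranges: [-2.91, 2.91], [-0.99, 1.94], [-1.21, 1.42], [-2.12, 2.29], [-1.49, 1.47], [-3.14, 3.14]. Speed limits (rad/s): [2.79, 2.79, 3.14, 3.14, 3.14, 3.14].

### API

Orientations are given as a unit quaternion [x, y, z, w].
In Python, from station import ctrl gives the robot as it stands.
- The arm moves only by the shell command python3 inch.py 'ROWS'. ROWS is a JSON list of rows, 1 to 5 of them, each of 7 numbers: a rotation vector rx, ry, rz in rad, then dx, dy, dz in m, then the opening from 0.0 (shut) to 1.0 (fully open); each row shifts and turns the commanded pose from where the row before left it, along the tool's axes as they then stand; what a row does not reach is not made up. A row lasts 1/10 s, in which the tool goes at most 0.05 m and 0.15 rad, less where a joint would pass 70% of its speed; a pose out of reach is approached as far as the arm can. The fingers move at their own pace and stop on an object; the grip force is fixed at half the most. Time passes only in rows, so rows that do not move let the fingers close. It prints the time, the measured TCP pose, the force, the opening and the grip force at its end.
- ctrl.read_state(): the state, without advancing time (a new reading comes with each control period).
- ctrl.capture(name): name is "scene" or "top" or "wrist"; returns a dict with "img" (384x512x3 uint8, red, green, blue), "depth" (384x512 float32, m along the optical axis (not along the pixel's ray), 0 where there is no reading), "vfov" (degrees; the focal length in pixels is half the picture's height over the tangent of half this angle, whatever the lens; pixels are square), "cx", "cy" (the principal point, pixels), "world_to_cam" (4x4, takes a point from world to camera coordinates); the wrist camera has in their place "tool_from_camera" (4x4, takes a point from camera to tool coordinates, whose origin is the TCP and whose axes are the flange's). Camera axes: x right, y up, looking along -z (the intrinsics and any distortion apply to the point x, -y, -z); pixel columns grow to the right and rows downward; lengths in m; the calibration is good to about 2 mm. A picture is of the moment at which its call begins: read the wrist's pose just before it.
- ctrl.close_job(): hands the job in; it is judged then, once.
The state is a dict: "clock": time; "joint_positions": joint angles; "joint_vel": joint speeds; "tau": joint torques, N m; "ee_pos": TCP position; "tool_rot": TCP orientation; "ft_force": force on the tool from outside, world axes, zero at the start; "ft_torque": the same for the moment, N m; "gripper_width": opening from 0.0 (shut) to 1.0 (fully open); "grasp_force": force on a finger pad.
Only numpy, scipy, OpenCV 4.12 (cv2) and the standard library are available. Lean on these libraries where they do the work, as an engineer would, in place of code of your own. Each camera call takes 0.05 s, during which the arm holds its last target. There are 200 camera calls.

## Working session

There is one attempt and no reset: what is moved stays moved. The work goes in short steps, Python scripts to look and compute and a shell command to move; the robot and the scene stay as the last step left them, time stands still between calls to the robot, and variables do not carry over. Pictures are saved under pics/ and viewed, at most 10 in all, crops included, and the job is handed in when it is done.

```bash
ls; mkdir -p pics
python3 - <<'E'
from station import ctrl
import cv2,numpy as np
s=ctrl.read_state();print({k:np.round(v,4).tolist() for k,v in s.items()})
for n in("scene","top"):
    c=ctrl.capture(n);cv2.imwrite(f"pics/{n}0.png",cv2.cvtColor(c["img"],cv2.COLOR_RGB2BGR));np.savez(f"pics/{n}0.npz",**c)
    print(n,c["vfov"],c["cx"],c["cy"],[k for k in c],np.round(c["world_to_cam"],3).tolist())
E
```

```text
inch.py
pics
station.py
{'clock': 0.0, 'joint_positions': [-1.4218, 0.0487, 0.0976, 1.622, -0.0, 1.443], 'joint_vel': [-0.0008, -0.0, 0.0008, 0.0016, 0.0007, 0.0003], 'tau': [0.0003, -33.8781, 32.0017, 0.0201, -0.0002, -0.0], 'ee_pos': [0.1434, -0.5044, 0.2301], 'tool_rot': [0.9904, 0.138, -0.0, -0.0012], 'ft_force': [-0.6684, 1.3624, -0.629], 'ft_torque': [0.026, -0.0087, -0.01], 'grasp_force': 0.0, 'gripper_width': 1.0023}
scene 56.72451343690987 252.17543508996934 190.11499957540227 ['img', 'depth', 'vfov', 'cx', 'cy', 'world_to_cam'] [[-0.006, 1.0, 0.015, -0.039], [-0.713, -0.015, 0.701, 0.387], [0.701, -0.007, 0.713, -1.291], [0.0, 0.0, 0.0, 1.0]]
top 54.49948990796117 253.17194130484665 190.54461225814958 ['img', 'depth', 'vfov', 'cx', 'cy', 'world_to_cam'] [[0.009, -1.0, 0.015, 0.047], [0.992, 0.01, 0.124, -0.589], [-0.124, 0.013, 0.992, -0.977], [0.0, 0.0, 0.0, 1.0]]
```
View pics/scene0.png

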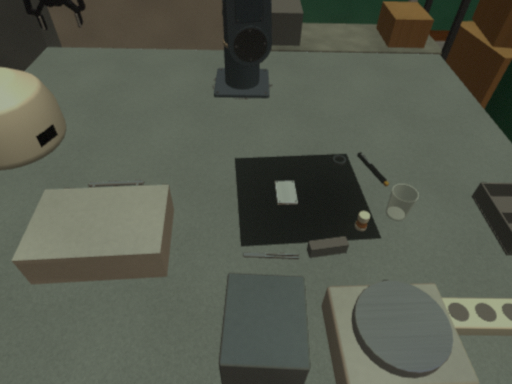

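View pics/top0.png

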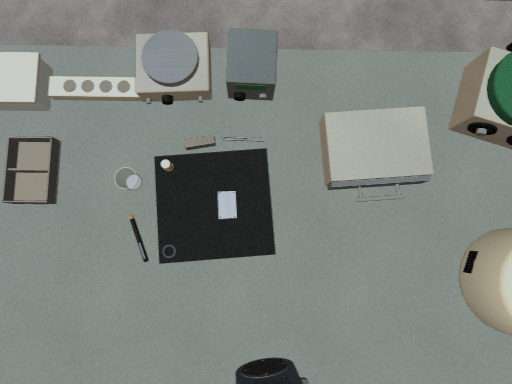

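Scene view: carrier at (287,192) on the mat, cabinet at left, its handle just visible at (115,185). Top view: carrier at (227,205), cabinet (375,147) with its bar handle at (380,198), lens ring (169,251), vial (167,165).

Create h.py:
```python
from station import ctrl
import cv2,numpy as np
from scipy.spatial.transform import Rotation as R
def cap(n,save=None):
    s=ctrl.read_state(); c=dict(ctrl.capture(n))
    if n=="wrist":
        T=np.eye(4);T[:3,:3]=R.from_quat(s["tool_rot"]).as_matrix();T[:3,3]=s["ee_pos"]
        c["world_to_cam"]=np.linalg.inv(T@c["tool_from_camera"])
    if save:
        cv2.imwrite(f"pics/{save}.png",cv2.cvtColor(c["img"],cv2.COLOR_RGB2BGR));np.savez(f"pics/{save}.npz",**c)
    return c
def foc(c): return 192/np.tan(np.radians(float(c["vfov"]))/2)
def ray(c,u,v):
    f=foc(c);d=np.array([(u-c["cx"])/f,-(v-c["cy"])/f,-1.]);M=np.linalg.inv(c["world_to_cam"])
    return M[:3,3],M[:3,:3]@d
def onz(c,u,v,z):
    o,d=ray(c,u,v);return o+d*(z-o[2])/d[2]
def dep(c,u,v):
    o,d=ray(c,u,v);return o+d*c["depth"][int(round(v)),int(round(u))]
def two(c1,p1,c2,p2):
    o1,d1=ray(c1,*p1);o2,d2=ray(c2,*p2);d1=d1/np.linalg.norm(d1);d2=d2/np.linalg.norm(d2)
    t=np.linalg.lstsq(np.c_[d1,-d2],o2-o1,rcond=None)[0];a=o1+t[0]*d1;b=o2+t[1]*d2
    return (a+b)/2,np.linalg.norm(a-b)
def proj(c,p):
    q=c["world_to_cam"][:3,:3]@np.asarray(p)+c["world_to_cam"][:3,3];f=foc(c)
    return np.array([c["cx"]+f*q[0]/-q[2],c["cy"]-f*q[1]/-q[2]])
def st():
    s=ctrl.read_state();m=R.from_quat(s["tool_rot"]).as_matrix()
    print("t",round(s["clock"],2),"p",np.round(s["ee_pos"],4),"z",np.round(m[:,2],3),"y",np.round(m[:,1],3),"F",np.round(s["ft_force"],1),"g",round(s["gripper_width"],3));return s,m
```

Run:
```python
from h import *
t=dict(np.load("pics/top0.npz"));s=dict(np.load("pics/scene0.npz"))
def carr(c,box):
    x0,y0,x1,y1=box;g=cv2.cvtColor(c["img"],cv2.COLOR_RGB2GRAY)[y0:y1,x0:x1]
    k,_,st_,ce=cv2.connectedComponentsWithStats((g>110).astype(np.uint8))
    i=1+np.argmax(st_[1:,4]);m=(_==i).astype(np.uint8)
    cn=max(cv2.findContours(m,0,1)[0],key=cv2.contourArea);r=cv2.minAreaRect(cn)
    return ce[i]+[x0,y0],cv2.boxPoints(r)+[x0,y0],st_[i,4]
for nm,c,b in(("top",t,(205,180,250,230)),("scene",s,(265,170,310,215))):
    ce,bx,a=carr(c,b);print(nm,ce,a,np.round([onz(c,*p,.010) for p in bx],4).tolist(),onz(c,*ce,.010).round(4), dep(c,*ce).round(4))
    if nm=="top":ct=ce
    else: print("two",two(t,ct,c,ce))
# handle
g=cv2.cvtColor(t["img"],cv2.COLOR_RGB2GRAY).astype(int)
for u in range(345,415,5):
    col=g[189:212,u];print(u,col.tolist())
print([(u,v,dep(t,u,v).round(3).tolist()) for u,v in((365,199),(395,197),(340,183),(420,180),(380,150),(325,113),(424,109))])
```

```text
top [226.64566929 204.45275591] 508 [[0.5895, 0.1506, 0.01], [0.5901, 0.1005, 0.01], [0.5149, 0.0994, 0.01], [0.5145, 0.1491, 0.01]] [0.5522 0.1259 0.01  ] [0.5521 0.1258 0.0112]
scene [285.95812808 191.78325123] 406 [[0.5168, 0.1041, 0.01], [0.5156, 0.1561, 0.01], [0.5898, 0.1502, 0.01], [0.5908, 0.1011, 0.01]] [0.5553 0.1276 0.01  ] [0.5569 0.1274 0.0117]
two (array([0.55254156, 0.12703468, 0.00716573]), np.float64(0.0019740550210683478))
345 [139, 142, 141, 141, 142, 140, 143, 138, 139, 142, 138, 141, 138, 137, 141, 143, 139, 140, 139, 139, 139, 139, 138]
350 [139, 140, 142, 139, 138, 138, 140, 140, 139, 139, 137, 137, 139, 137, 139, 137, 136, 136, 140, 140, 139, 137, 139]
355 [138, 141, 143, 142, 140, 140, 142, 141, 141, 132, 134, 133, 132, 142, 137, 137, 136, 139, 138, 141, 137, 139, 138]
360 [137, 140, 140, 140, 139, 138, 143, 139, 134, 138, 140, 136, 117, 132, 138, 141, 139, 140, 140, 138, 137, 137, 136]
365 [139, 139, 141, 138, 136, 137, 138, 138, 125, 138, 139, 131, 119, 138, 142, 138, 138, 139, 139, 140, 139, 139, 141]
370 [140, 137, 141, 138, 139, 140, 139, 113, 135, 137, 
[... 575 characters left out ...]
138, 133, 139, 140, 123, 122, 137, 139, 138, 134, 133, 133, 137, 135, 134, 136, 135, 134]
400 [138, 136, 137, 136, 135, 114, 138, 139, 138, 113, 137, 138, 138, 136, 137, 135, 135, 138, 135, 138, 135, 134, 133]
405 [135, 137, 138, 135, 138, 138, 139, 135, 136, 136, 137, 138, 138, 135, 133, 135, 139, 136, 135, 137, 135, 136, 134]
410 [130, 134, 135, 134, 137, 136, 138, 137, 137, 134, 134, 134, 138, 136, 135, 133, 134, 135, 133, 137, 134, 136, 140]
[(365, 199, [0.567, -0.246, 0.053]), (395, 197, [0.573, -0.326, 0.056]), (340, 183, [0.606, -0.175, 0.073]), (420, 180, [0.618, -0.39, 0.068]), (380, 150, [0.694, -0.28, 0.083]), (325, 113, [0.793, -0.136, 0.085]), (424, 109, [0.807, -0.401, 0.086])]
```

```bash
for i in 1 2 3; do :; done
python3 inch.py '[[0,0,0,0.034,-0.01,0,1],[0,0,0,0.034,-0.01,0,1],[0,0,0,0.034,-0.01,0,1],[0,0,0,0.034,-0.01,0,1]]'
python3 inch.py '[[0,0,0,0.034,-0.01,0,1],[0,0,0,0.034,-0.01,0,1],[0,0,0,0.034,-0.01,0,1],[0,0,0,0.034,-0.01,0,1]]'
python3 inch.py '[[0,0,0,0.034,-0.01,0,1],[0,0,0,0.034,-0.01,0,1],[0,0,0,0.034,-0.01,0,1]]'
python3 inch.py '[[0,0,-0.15,0,0,0,0.4],[0,0,-0.15,0,0,0,0.4],[0,0,-0.15,0,0,0,0.4],[0,0,-0.15,0,0,0,0.4]]'
python3 inch.py '[[0,0,-0.15,0,0,0,0.4],[0,0,-0.15,0,0,0,0.4],[0,0,-0.15,0,0,0,0.4],[0,0,-0.15,0,0,0,0.4],[0,0,-0.15,0,0,0,0.4]]'
python3 - <<'E'
from h import *
s,m=st();print(np.round(s["joint_positions"],3))
c=cap("wrist","w0");print(c["tool_from_camera"].round(3).tolist(),c["vfov"])
E
```

```text
clock: 0.5
ee_pos: [0.2641, -0.4283, 0.2306]
tool_rot: [0.99, 0.138, -0.0, -0.001]
ft_force: [1.0, 0.3, 0.3]
gripper_width: 1.001
grasp_force: 0.0
clock: 0.9
ee_pos: [0.3841, -0.3526, 0.2307]
tool_rot: [0.99, 0.138, -0.0, -0.0]
ft_force: [0.3, 0.8, -0.5]
gripper_width: 0.998
grasp_force: 0.0
clock: 1.2
ee_pos: [0.474, -0.2958, 0.2306]
tool_rot: [0.99, 0.138, -0.0, -0.0]
ft_force: [-0.4, -0.4, 0.7]
gripper_width: 0.999
grasp_force: 0.0
clock: 1.6
ee_pos: [0.473, -0.2966, 0.2304]
tool_rot: [0.904, 0.427, -0.0, -0.001]
ft_force: [0.3, -0.6, -0.0]
gripper_width: 0.4
grasp_force: 0.0
clock: 2.1
ee_pos: [0.4729, -0.2968, 0.2305]
tool_rot: [0.685, 0.729, -0.0, -0.001]
ft_force: [0.5, 0.8, -0.4]
gripper_width: 0.399
grasp_force: 0.0
t 2.1 p [ 0.4729 -0.2968  0.2305] z [-0.001  0.001 -1.   ] y [ 0.998  0.062 -0.001] F [ 0.5  0.8 -0.4] g 0.399
[-0.681  0.137  0.193  1.628  0.     0.828]
[[0.0, 0.946, 0.323, 0.083], [1.0, -0.001, 0.0, 0.001], [0.001, 0.323, -0.946, -0.142], [0.0, 0.0, 0.0, 1.0]] 69.76217710982152
```

View pics/w0.png

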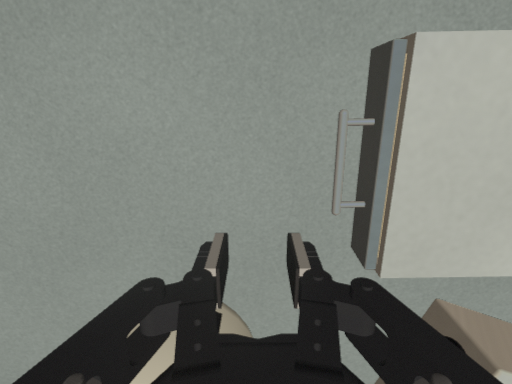

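Wrist view: the bar runs from (344,112) to (337,213), cabinet's front top edge from (405,40) to (378,270). Measuring it.

Run:
```python
from h import *
w=dict(np.load("pics/w0.npz"));t=dict(np.load("pics/top0.npz"))
g=cv2.cvtColor(w["img"],cv2.COLOR_RGB2GRAY).astype(int)
P=[]
for v in range(128,198,8):
    gr=np.abs(np.diff(cv2.GaussianBlur(w["img"],(3,3),0).astype(int).sum(2)[v,325:355]));
    d=w["depth"][v,325:355];i=np.where(d<np.median(w["depth"][v,300:325])-.02)[0]+325
    u=i.mean();P.append((u,v));p=dep(w,u,v);print(v,i.min(),i.max(),p.round(4),onz(w,u,v,.0525).round(4))
d=w["depth"][:,320:350];m=d<.98*np.median(w["depth"][100:220,300:320])-.01
r=np.where(m[90:230].any(1))[0]+90;print("rows",r.min(),r.max())
e=[onz(w,np.interp(v,[q[1] for q in P],[q[0] for q in P]),v,.050) for v in(r.min()+1,r.max()-1)]
e=[onz(w,*p,.05) for p in((344,112),(337,213))];print("ends",e)
tc=two(w,(340.5,162.5),t,(380,198));print("two",tc)
```

```text
128 338 347 [ 0.5676 -0.2428  0.0518] [ 0.5674 -0.2428  0.0525]
136 337 346 [ 0.5677 -0.2518  0.0526] [ 0.5678 -0.2518  0.0525]
144 337 345 [ 0.5689 -0.2611  0.0516] [ 0.5687 -0.261   0.0525]
152 336 345 [ 0.5701 -0.2706  0.0507] [ 0.5696 -0.2703  0.0525]
160 335 347 [ 0.5706 -0.2798  0.0528] [ 0.5707 -0.2798  0.0525]
168 335 343 [ 0.5711 -0.2897  0.0519] [ 0.5709 -0.2896  0.0525]
176 334 343 [ 0.5719 -0.2996  0.0522] [ 0.5718 -0.2995  0.0525]
184 334 342 [ 0.5728 -0.3095  0.0527] [ 0.5728 -0.3096  0.0525]
192 333 341 [ 0.5737 -0.3204  0.051 ] [ 0.5732 -0.3199  0.0525]
rows 90 225
ends [array([ 0.56702042, -0.22529005,  0.05      ]), array([ 0.57845614, -0.34886413,  0.05      ])]
two (array([ 0.56779267, -0.28079531,  0.06665225]), np.float64(0.0023855284743662325))
```

```bash
python3 inch.py '[[0,0,0,0.001,0.033,0,0.3],[0,0,0,0.002,0.033,0,0.3],[0,0,0,0.002,0.033,0.03,0.3],[0,0,0,0,0,0.04,0.3]]'
python3 inch.py '[[0,0,0,0,0,0.04,0.3],[0,0,0,0,0,0.04,0.3],[0,0,0,0,0,0.03,0.3],[0,0,0,0,0,0.018,0.3],[0,0,0,0,0,0,0.3]]'
python3 - <<'E'
from h import *
st();c=cap("wrist","w1")
E
```

```text
clock: 2.55
ee_pos: [0.5766, -0.2866, 0.1615]
tool_rot: [0.687, 0.727, 0.001, 0.003]
ft_force: [-0.2, 0.4, -0.0]
gripper_width: 0.299
grasp_force: 0.0
clock: 3.05
ee_pos: [0.5701, -0.2854, 0.0308]
tool_rot: [0.688, 0.726, -0.0, -0.002]
ft_force: [-0.2, -0.6, 0.3]
gripper_width: 0.3
grasp_force: 0.0
t 3.05 p [ 0.5701 -0.2854  0.0308] z [-0.004  0.003 -1.   ] y [ 0.999  0.053 -0.004] F [-0.2 -0.6  0.3] g 0.3
```

View pics/w1.png

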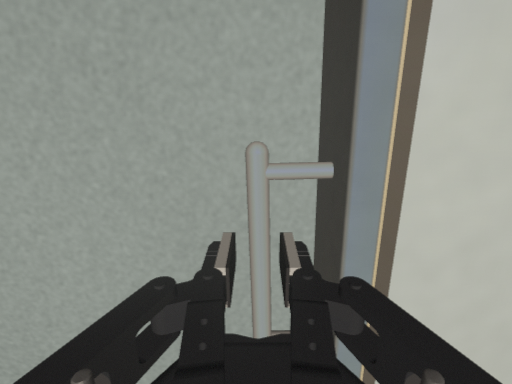

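The bar lies between the pads (around (260,260)). Gripping and pulling.

```bash
python3 inch.py '[[0,0,0,0,0,0,0],[0,0,0,0,0,0,0],[0,0,0,0,0,0,0]]'
python3 inch.py '[[0,0,0,0,-0.01,0,0],[0,0,0,-0.001,-0.02,0,0],[0,0,0,0,-0.02,0,0],[0,0,0,-0.001,-0.02,0,0],[0,0,0,0,-0.02,0,0]]'
python3 inch.py '[[0,0,0,0,-0.02,0,0],[0,0,0,-0.001,-0.012,0,0],[0,0,0,0,-0.006,0,0],[0,0,0,0,0,0,0]]'
```

```text
clock: 3.4
ee_pos: [0.5716, -0.2864, 0.0332]
tool_rot: [0.687, 0.727, -0.0, -0.0]
ft_force: [0.3, -0.0, -1.4]
gripper_width: 0.101
grasp_force: 58.4
clock: 3.9
ee_pos: [0.4812, -0.2937, 0.0332]
tool_rot: [0.687, 0.727, 0.0, 0.001]
ft_force: [1.0, -2.3, -3.5]
gripper_width: 0.102
grasp_force: 59.3
clock: 4.3
ee_pos: [0.4429, -0.2968, 0.0332]
tool_rot: [0.687, 0.726, -0.001, -0.0]
ft_force: [-0.3, -0.9, -3.0]
gripper_width: 0.098
grasp_force: 59.4
```

```bash
python3 inch.py '[[0,0,0,0,0,0,0.3],[0,0,0,0,0,0,0.3],[0,0,0,0,0,-0.04,0.3],[0,0,0,0,0,-0.05,0.3],[0,0,0,0,0.0,-0.05,0.3]]'
python3 inch.py '[[0,0,0,0,0.045,-0.04,0.3],[0,0,0,0,0.045,-0.02,0.3],[0,0,0,0,0,0,0.3]]'
python3 - <<'E'
from h import *
st();c=cap("wrist","w2");cap("top","t2")
E
```

```text
clock: 4.8
ee_pos: [0.4444, -0.2959, 0.1747]
tool_rot: [0.687, 0.727, 0.0, -0.0]
ft_force: [0.5, -1.0, 0.0]
gripper_width: 0.296
grasp_force: 0.0
clock: 5.1
ee_pos: [0.5332, -0.2926, 0.2293]
tool_rot: [0.686, 0.728, 0.002, 0.004]
ft_force: [0.1, -0.1, -0.5]
gripper_width: 0.296
grasp_force: 0.0
t 5.1 p [ 0.5332 -0.2926  0.2293] z [ 0.008 -0.003 -1.   ] y [0.998 0.059 0.008] F [ 0.1 -0.1 -0.5] g 0.296
```

View pics/w2.png

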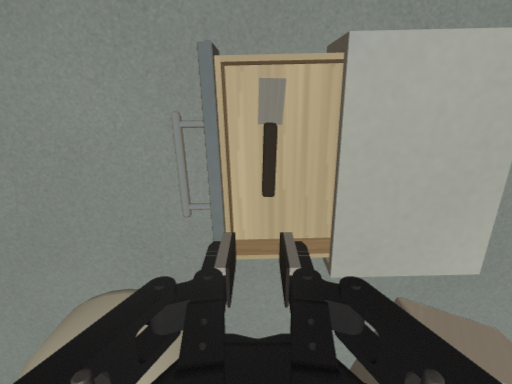

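Wrist view: drawer open; lifter's black handle from (270,123) to (268,197), blade at (272,100). Measuring.

Run:
```python
from h import *
w=dict(np.load("pics/w2.npz"));t=dict(np.load("pics/t2.npz"))
def blob(c,box,f):
    x0,y0,x1,y1=box;m=f(c["img"][y0:y1,x0:x1].astype(int)).astype(np.uint8)
    n,l,s,ce=cv2.connectedComponentsWithStats(m);i=1+np.argmax(s[1:,4])
    cn=max(cv2.findContours((l==i).astype(np.uint8),0,1)[0],key=cv2.contourArea);r=cv2.minAreaRect(cn)
    return np.array(r[0])+[x0,y0],cv2.boxPoints(r)+[x0,y0],s[i]
ce,bx,s=blob(w,(240,110,300,215),lambda a:a.sum(2)<130);print("handle w",ce,bx.round(1).tolist(),s)
for z in(.048,.022):print(z,np.round([onz(w,*p,z) for p in bx],4).tolist())
print("depth",[dep(w,270,v).round(4).tolist() for v in(130,150,170,190)],"floor",dep(w,310,150).round(4),dep(w,300,220).round(4))
cb,bb,s=blob(w,(240,70,300,122),lambda a:(abs(a[...,0]-a[...,2])<25)&(a.sum(2)>200));print("blade",cb,s,dep(w,*cb).round(4),[dep(w,272,v).round(4).tolist() for v in(82,90,100,110)])
print(np.round([onz(w,*p,.046 if p[1]<100 else .03) for p in bb],4).tolist())
g=proj(t,onz(w,*ce,.048));print("top guess",g)
x,y=int(g[0]),int(g[1]);ct,bt,s=blob(t,(x-25,y-12,x+25,y+12),lambda a:a.sum(2)<140);print(ct,s,two(w,ce,t,ct))
print(np.round([onz(t,*p,.048) for p in bt],4).tolist())
```

```text
handle w [268.92992783 159.53207016] [[261.6, 195.7], [264.1, 122.9], [276.3, 123.3], [273.8, 196.2]] [ 23  13  14  74 450]
0.048 [[0.5429, -0.3285, 0.048], [0.54, -0.2396, 0.048], [0.554, -0.2392, 0.048], [0.5582, -0.3282, 0.048]]
0.022 [[0.5441, -0.3381, 0.022], [0.541, -0.242, 0.022], [0.5561, -0.2416, 0.022], [0.5607, -0.3378, 0.022]]
depth [[0.5474, -0.2472, 0.048], [0.5492, -0.2705, 0.0476], [0.551, -0.2948, 0.0478], [0.553, -0.3207, 0.0468]] floor [ 0.6021 -0.2724  0.0213] [ 0.6001 -0.3711  0.0221]
blade [271.49605751  99.65374756] [  18    8   28   44 1099] [ 0.5473 -0.214   0.0352] [[0.5459, -0.1953, 0.0444], [0.5467, -0.2036, 0.0422], [0.5478, -0.2143, 0.0364], [0.549, -0.2257, 0.0313]]
[[0.5331, -0.2395, 0.03], [0.5312, -0.1918, 0.046], [0.5598, -0.1908, 0.046], [0.5646, -0.2384, 0.03]]
top guess [377.8195801  206.03673207]
[377.5 206.5] [  9  10  34   6 186] (array([ 0.54872514, -0.28391913,  0.03948931]), np.float64(0.001096623927434635))
[[0.5537, -0.2367, 0.048], [0.5546, -0.3258, 0.048], [0.5412, -0.3253, 0.048], [0.5403, -0.2363, 0.048]]
```

```bash
python3 inch.py '[[0,0.125,0,0,0,0,0.3],[0,0.125,0,0,0,0,0.3],[0,0.125,0,0,0,0,0.3],[0,0.125,0,0,0,0,0.3],[0,0,0,0.0146,0.0168,0.008,0.3]]'
python3 inch.py '[[0,0,0,-0.0158,0,0.0289,0.3],[0,0,0,-0.0158,0,0.0289,0.3],[0,0,0,-0.0158,0,0.0289,0.3],[0,0,0,-0.0158,0,0.0289,0.3],[0,0,0,0,0,0,0.3]]'
python3 - <<'E'
from h import *
s,m=st();print("x",m[:,0].round(3),np.round(s["joint_positions"],2));tgt=np.array([.549,-.275,.032]);print("togo tool",(m.T@(tgt-s["ee_pos"])).round(4))
print("handle dir",np.arctan2(.089,-.0035),"tool",np.arctan2(m[1,0],m[0,0]))
E
```

```text
clock: 5.7
ee_pos: [0.5388, -0.2794, 0.2176]
tool_rot: [0.669, 0.699, 0.17, -0.187]
ft_force: [0.9, -0.4, -1.6]
gripper_width: 0.3
grasp_force: 0.0
clock: 6.2
ee_pos: [0.5384, -0.2719, 0.089]
tool_rot: [0.666, 0.702, 0.17, -0.186]
ft_force: [-1.3, 0.3, -1.4]
gripper_width: 0.301
grasp_force: 0.0
t 6.2 p [ 0.5384 -0.2719  0.089 ] z [-0.035  0.485 -0.874] y [ 0.998  0.056 -0.009] F [-1.3  0.3 -1.4] g 0.301
x [-0.044  0.873  0.486] [-0.75  0.65  0.48  1.79  0.34  0.7 ]
togo tool [-0.0309  0.0109  0.0479]
handle dir 1.6101019155230916 tool 1.62151624637707
```

```bash
python3 inch.py '[[0,0,0,0,0.011,0,0.3],[0,0,0,-0.0103,0,0.016,0.3],[0,0,0,-0.0103,0,0.016,0.3],[0,0,0,-0.0103,0,0.016,0.3],[0,0,0,0,0,0,0.3]]'
python3 - <<'E'
from h import *
s,m=st();tgt=np.array([.549,-.275,.032]);print("togo tool",(m.T@(tgt-s["ee_pos"])).round(4))
E
```

```text
clock: 6.7
ee_pos: [0.5519, -0.2772, 0.0368]
tool_rot: [0.666, 0.703, 0.17, -0.182]
ft_force: [-1.1, 0.4, -0.8]
gripper_width: 0.302
grasp_force: 0.0
t 6.7 p [ 0.5519 -0.2772  0.0368] z [-0.029  0.481 -0.876] y [ 0.998  0.055 -0.003] F [-1.1  0.4 -0.8] g 0.302
togo tool [-0.0002 -0.0028  0.0053]
```

```bash
python3 inch.py '[[0,0,0,0,-0.003,0.005,0.3],[0,0,0,0,0,0,0.3],[0,0,0,0,0,0,0],[0,0,0,0,0,0,0],[0,0,0,0,0,0,0]]'
python3 inch.py '[[0,0,0,0.012,0,-0.02,0],[0,0,0,0.024,0,-0.044,0],[0,0,0,0.024,0,-0.044,0],[0,0,0,0.024,0,-0.044,0],[0,0,0,0,0,0,0]]'
python3 - <<'E'
from h import *
st();cap("wrist","w3");cap("scene","s3");cap("top","t3")
E
```

```text
clock: 7.2
ee_pos: [0.5509, -0.2764, 0.0352]
tool_rot: [0.666, 0.704, 0.17, -0.179]
ft_force: [0.6, -1.4, 5.1]
gripper_width: 0.169
grasp_force: 59.9
clock: 7.7
ee_pos: [0.5524, -0.2762, 0.2157]
tool_rot: [0.666, 0.706, 0.171, -0.173]
ft_force: [0.8, -0.5, 0.2]
gripper_width: 0.168
grasp_force: 59.2
t 7.7 p [ 0.5524 -0.2762  0.2157] z [-0.017  0.471 -0.882] y [0.998 0.056 0.011] F [ 0.8 -0.5  0.2] g 0.168
```

View pics/w3.png

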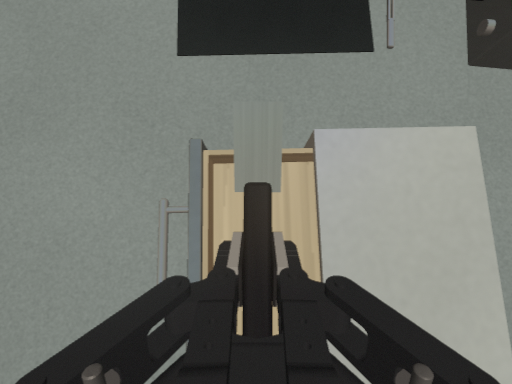

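Lifter held firmly; blade end edge runs (233,101)–(279,101), its root at row 190.

Run:
```python
from h import *
w=dict(np.load("pics/w3.npz"));T=w["tool_from_camera"]
def tool(u,v):
    f=foc(w);d=np.array([(u-w["cx"])/f,-(v-w["cy"])/f,-1.]);return T[:3,3]+T[:3,:3]@d*w["depth"][int(v),int(u)]
for v in range(99,192,8): print(v,[tool(u,v).round(4).tolist() for u in(238,257,274)])
for v in(200,230,260):print("h",v,tool(258,v).round(4))
m=R.from_quat([.666,.704,.17,-.179]).as_matrix();p=np.array([.5509,-.2764,.0352])
x=np.array([-.039,.999,0]);o=np.array([.549,-.284,.022]);tip=o+.094*x+np.array([0,0,.024])
print("pred tip",m.T@(tip-p),"xl",m.T@x,"zl",m.T@[0,0,1])
# carrier & mat now, from top view t3 mean with t2
```

```text
99 [[0.0779, -0.0279, 0.2867], [0.0779, 0.0002, 0.288], [0.0779, 0.0253, 0.2859]]
107 [[0.0762, -0.0109, 0.0304], [0.0762, 0.0005, 0.0307], [0.0763, 0.0106, 0.0288]]
115 [[0.0716, -0.011, 0.0298], [0.0716, 0.0005, 0.0296], [0.0716, 0.0108, 0.0302]]
123 [[0.0669, -0.0111, 0.0295], [0.0669, 0.0005, 0.0296], [0.0669, 0.0109, 0.0299]]
131 [[0.0622, -0.0111, 0.0284], [0.0621, 0.0005, 0.0294], [0.0624, 0.0108, 0.0273]]
139 [[0.0574, -0.0112, 0.028], [0.0573, 0.0005, 0.0289], [0.0572, 0.011, 0.0293]]
147 [[0.0524, -0.0114, 0.0286], [0.0527, 0.0005, 0.0267], [0.0524, 0.0111, 0.0284]]
155 [[0.0476, -0.0114, 0.0272], [0.0475, 0.0005, 0.0277], [0.0475, 0.0111, 0.0276]]
163 [[0.0425, -0.0115, 0.027], [0.0425, 0.0005, 0.0271], [0.0427, 0.0112, 0.0263]]
171 [[0.0375, -0.0115, 0.0262], [0.0372, 0.0005, 0.0273], [0.0375, 0.0113, 0.0262]]
179 [[0.0321, -0.0117, 0.0269], [0.0323, 0.0005, 0.026], [0.0326, 0.0113, 0.0251]]
187 [[0.0266, -0.0118, 0.0271], [0.0338, 0.0005, 0.0053], [0.0269, 0.0115, 0.0262]]
h 200 [0.0277 0.0011 0.0007]
h 230 [ 0.0131  0.0011 -0.007 ]
h 260 [-0.0014  0.0011 -0.014 ]
pred tip [ 0.08110958 -0.00078381  0.03188992] xl [0.87779978 0.01619904 0.47825426] zl [ 0.47841794  0.00093189 -0.87813177]
```

```bash
python3 inch.py '[[0,-0.137,0,0,0,0,0],[0,-0.137,0,0,0,0,0],[0,-0.137,0.028,0,0,0,0],[0,0,0.028,0.04,0,0,0],[0,0,0,0.04,0,0,0]]'
python3 inch.py '[[0,0,0,0.04,0,0,0],[0,0,0,0.04,0,0,0],[0,0,0,0.04,0,0.02,0],[0,0,0,0.04,0,0.04,0],[0,0,0,0,0,0.04,0]]'
python3 inch.py '[[0,0,0,0,0,0.02,0],[0,0,0,0,0,0,0]]'
python3 - <<'E'
from h import *
s,m=st();print(m.round(4).tolist(),"tip",s["ee_pos"]+m@[.08,.0003,.0317],np.round(s["joint_positions"],2));cap("wrist","w4");cap("top","t4")
E
```

```text
clock: 8.35
ee_pos: [0.5474, -0.193, 0.2109]
tool_rot: [0.707, 0.706, 0.028, -0.036]
ft_force: [0.8, -0.0, -1.1]
gripper_width: 0.17
grasp_force: 59.2
clock: 8.85
ee_pos: [0.5477, -0.0275, 0.1308]
tool_rot: [0.704, 0.708, 0.03, -0.035]
ft_force: [0.7, -0.8, 0.0]
gripper_width: 0.17
grasp_force: 59.2
clock: 9.05
ee_pos: [0.5428, -0.0283, 0.1051]
tool_rot: [0.706, 0.707, 0.025, -0.04]
ft_force: [-1.0, 0.3, -0.9]
gripper_width: 0.169
grasp_force: 59.2
t 9.05 p [ 0.5428 -0.0283  0.1051] z [-0.021  0.092 -0.996] y [ 1.     0.002 -0.021] F [-1.   0.3 -0.9] g 0.169
[[0.0, 0.9998, -0.021], [0.9958, 0.0019, 0.0917], [0.0918, -0.0209, -0.9956]] tip [0.54245864 0.05428807 0.08089773] [-0.23  0.14 -0.06  1.42  0.08  1.34]
```

View pics/w4.png

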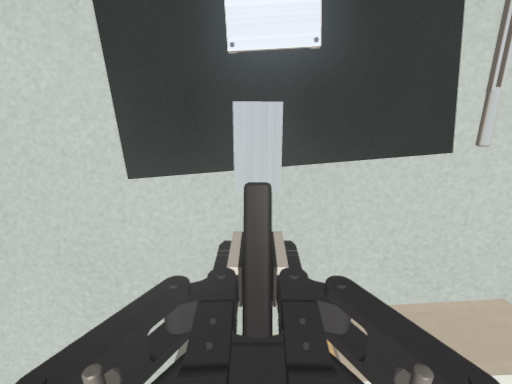

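Wrist view: the carrier's near long edge runs (228,51)–(320,46), screws at the corners; blade end edge at row 101.

```bash
cat > edge.py <<'E'
from h import *
import sys
def edge(w):
    g=cv2.GaussianBlur(cv2.cvtColor(w["img"],cv2.COLOR_RGB2GRAY),(3,3),0)
    m=(g>110).astype(np.uint8);m[95:]=0
    n,l,s,ce=cv2.connectedComponentsWithStats(m[:, 150:400]);i=1+np.argmax(s[1:,4]);l=l==i
    us=np.where(l.any(0))[0];L=us.min()+150;Rr=us.max()+150
    uu=np.arange(L+8,Rr-8);vv=np.array([np.where(l[:,u-150])[0].max()+.5 for u in uu])
    k=np.polyfit(uu,vv,1);k=np.polyfit(uu[abs(np.polyval(k,uu)-vv)<2],vv[abs(np.polyval(k,uu)-vv)<2],1)
    return L,Rr,k,s[i]
if __name__=="__main__":
    w=dict(np.load(sys.argv[1]));L,r,k,s=edge(w);print(L,r,k,s)
    a=onz(w,L,np.polyval(k,L),.010);b=onz(w,r+1,np.polyval(k,r+1),.010);print("edge",a.round(4),b.round(4),"len",np.linalg.norm(a-b),"mid",((a+b)/2).round(4),"yaw",np.arctan2(*(b-a)[[1,0]]))
    print("depth",[dep(w,u,25).round(4).tolist() for u in(240,275,310)],"mat",[dep(w,u,90).round(4).tolist() for u in(200,320)])
E
python3 edge.py pics/w4.npz
python3 - <<'E'
from h import *
w=dict(np.load("pics/w4.npz"));t=dict(np.load("pics/t4.npz"))
g=cv2.cvtColor(t["img"],cv2.COLOR_RGB2GRAY)[180:230,205:250];m=(g>125).astype(np.uint8)
n,l,s,ce=cv2.connectedComponentsWithStats(m);i=1+np.argmax(s[1:,4]);bx=cv2.boundingRect((l==i).astype(np.uint8));print(s[i],ce[i]+[205,180])
p=(s[i][0]+s[i][2]+205-.5,ce[i][1]+180)
print("two-view near edge mid",two(w,(274,48.5),t,p))
E
```

```text
224 321 [-6.14498645e-02  6.66711533e+01] [  74    0   98   54 4876]
edge [0.5141 0.0968 0.01  ] [0.5935 0.101  0.01  ] len 0.07956888766987226 mid [0.5538 0.0989 0.01  ] yaw 0.0535569241555957
depth [[0.5273, 0.1178, 0.0083], [0.5554, 0.1172, 0.0097], [0.5833, 0.1174, 0.0087]] mat [[0.491, 0.0692, 0.0005], [0.5953, 0.069, 0.0021]]
[ 13  11  19  28 506] [226.67786561 204.50592885]
two-view near edge mid (array([0.55339902, 0.09881342, 0.01322529]), np.float64(0.0027538717716846647))
```

```bash
python3 inch.py '[[-0.021,-0.015,-0.05,0,0,0,0],[0,0,0,0.0194,0.016,0,0],[0,0,0,0,0,0.03,0],[0,0,0,0,0,0.032,0],[0,0,0,0,0,0,0]]'
python3 - <<'E'
from h import *
s,m=st();print(m.round(4).tolist(),"tip",s["ee_pos"]+m@[.08,.0003,.0317],"xyaw",np.arctan2(m[1,0],m[0,0])-np.pi/2);cap("wrist","w5")
E
python3 edge.py pics/w5.npz
```

```text
clock: 9.65
ee_pos: [0.5613, -0.0053, 0.0492]
tool_rot: [0.689, 0.724, 0.03, -0.023]
ft_force: [-1.2, -0.5, -0.0]
gripper_width: 0.176
grasp_force: 59.2
t 9.65 p [ 0.5613 -0.0053  0.0492] z [ 0.007  0.075 -0.997] y [0.999 0.048 0.011] F [-1.2 -0.5 -0. ] g 0.176
[[-0.0489, 0.9988, 0.0073], [0.996, 0.0483, 0.0754], [0.075, 0.0109, -0.9971]] tip [0.55796261 0.07676942 0.0235885 ] xyaw 0.049103073472904324
188 317 [-3.82593652e-04  6.47822543e+01] [  38    0  130   66 8219]
edge [0.514  0.0968 0.01  ] [0.5956 0.101  0.01  ] len 0.08166198499709676 mid [0.5548 0.0989 0.01  ] yaw 0.050800758656229586
depth [[0.5457, 0.1212, 0.0086], [0.5671, 0.1219, 0.01], [0.5883, 0.1229, 0.0103]] mat [[0.5199, 0.0829, 0.0018], [0.6002, 0.0868, 0.0022]]
```

View pics/w5.png

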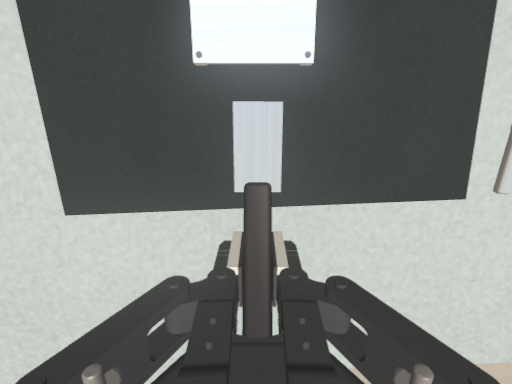

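Wrist view: carrier edge level at row 65, (192–315), centred on the blade (u 258). Descending to the mat.

```bash
python3 inch.py '[[0.011,0,0,-0.001,-0.002,0.009,0],[0,0,0,0,0,0.008,0],[0,0,0,0,0,0,0]]'
python3 inch.py '[[0,0,0,0,0,0.001,0],[0,0,0,0,0,0,0]]'
python3 inch.py '[[0,0,0,0,0,0.001,0],[0,0,0,0,0,0,0]]'
python3 - <<'E'
from h import *
s,m=st();print(m.round(4).tolist(),"tip",s["ee_pos"]+m@[.08,.0003,.0317],s["ft_torque"])
E
```

```text
clock: 10.0
ee_pos: [0.5625, -0.0056, 0.0355]
tool_rot: [0.689, 0.724, 0.028, -0.024]
ft_force: [-0.5, 0.8, -1.2]
gripper_width: 0.17
grasp_force: 59.2
clock: 10.2
ee_pos: [0.5629, -0.0054, 0.0351]
tool_rot: [0.689, 0.724, 0.028, -0.024]
ft_force: [-0.2, -0.3, -1.7]
gripper_width: 0.167
grasp_force: 59.2
clock: 10.4
ee_pos: [0.5626, -0.0052, 0.0337]
tool_rot: [0.689, 0.724, 0.028, -0.024]
ft_force: [-0.2, -1.2, -0.4]
gripper_width: 0.168
grasp_force: 59.2
t 10.4 p [ 0.5626 -0.0052  0.0337] z [ 0.004  0.074 -0.997] y [0.999 0.049 0.008] F [-0.2 -1.2 -0.4] g 0.168
[[-0.0498, 0.9987, 0.0039], [0.9961, 0.0494, 0.0736], [0.0734, 0.0075, -0.9973]] tip [0.55901703 0.07678411 0.00799821] [-0.08555357  0.0015651  -0.02443664]
```

```bash
python3 inch.py '[[0,0,0,0,-0.002,0.001,0],[0,0,0,0,0,0.001,0],[0,0,0,0,0,0.001,0],[0,0,0,0,0,0,0]]'
python3 inch.py '[[0,0,0,0,0,0.001,0],[0,0,0,0,0,0,0]]'
python3 inch.py '[[0,0,0,0,0,0.0007,0],[0,0,0,0,0,0,0]]'
```

```text
clock: 10.8
ee_pos: [0.5602, -0.0051, 0.0303]
tool_rot: [0.689, 0.724, 0.028, -0.024]
ft_force: [0.2, -0.1, -1.8]
gripper_width: 0.169
grasp_force: 59.2
clock: 11.0
ee_pos: [0.5604, -0.005, 0.0294]
tool_rot: [0.689, 0.724, 0.028, -0.024]
ft_force: [-0.1, 0.3, -0.1]
gripper_width: 0.168
grasp_force: 59.2
clock: 11.2
ee_pos: [0.5606, -0.005, 0.0289]
tool_rot: [0.689, 0.724, 0.028, -0.024]
ft_force: [-0.9, -0.1, -0.1]
gripper_width: 0.173
grasp_force: 59.2
```

```bash
python3 inch.py '[[0,0,0,0,0,0.0005,0],[0,0,0,0,0,0,0]]'
python3 inch.py '[[0,0,0,0,0,0.0005,0],[0,0,0,0,0,0,0]]' | grep -E "pos|force"
python3 inch.py '[[0,0,0,0,0,0.0004,0],[0,0,0,0,0,0,0]]'| grep -E "pos|force"
```

```text
clock: 11.4
ee_pos: [0.5606, -0.005, 0.0287]
tool_rot: [0.689, 0.724, 0.028, -0.024]
ft_force: [-1.2, 0.4, 0.1]
gripper_width: 0.171
grasp_force: 59.5
ee_pos: [0.5607, -0.0051, 0.0285]
ft_force: [-1.5, -1.0, 2.8]
grasp_force: 59.8
ee_pos: [0.5607, -0.0051, 0.0283]
ft_force: [-2.0, -1.1, 6.1]
grasp_force: 60.1
```

Run:
```python
from h import *
F=[];
for i in range(4):
    cap("wrist");s=ctrl.read_state();F.append(np.r_[s["ft_force"],s["ft_torque"]])
print(np.mean(F,0).round(3),np.std(F,0).round(2));s,m=st();print("tip",s["ee_pos"]+m@[.08,.0003,.0317],m[2].round(4))
```

```text
[-2.025 -1.457  5.467 -0.09   0.525  0.089] [0.28 0.52 0.38 0.01 0.01 0.03]
t 12.0 p [ 0.5607 -0.0051  0.0284] z [ 0.004  0.073 -0.997] y [0.999 0.049 0.008] F [-1.8 -0.8  4.9] g 0.172
tip [0.55718013 0.07690302 0.00258758] [ 0.0729  0.0078 -0.9973]
```

```bash
python3 inch.py '[[0,0.005,0,0,0,0.0002,0],[0,0,0,0.004,0,0.0003,0],[0,0,0,0.006,0,0.0004,0],[0,0,0,0,0,0,0]]'| grep -E "pos|force"
python3 inch.py '[[0,0,0,0.003,0,0.0002,0],[0,0,0,0.003,0,0.0002,0],[0,0,0,0,0,0,0]]'| grep -E "pos|force"
python3 - <<'E'
from h import *
s,m=st();print("tip",s["ee_pos"]+m@[.08,.0003,.0317],m[2].round(4),np.round(s["ft_torque"],3))
E
```

```text
ee_pos: [0.5612, 0.0055, 0.0283]
ft_force: [1.1, -1.9, 5.1]
grasp_force: 59.9
ee_pos: [0.5608, 0.0108, 0.0283]
ft_force: [1.1, -2.7, 5.3]
grasp_force: 60.0
t 12.7 p [0.5608 0.0108 0.0283] z [ 0.006  0.078 -0.997] y [0.999 0.049 0.01 ] F [ 1.1 -2.7  5.3] g 0.172
tip [0.55728821 0.09297662 0.00286183] [ 0.0772  0.0096 -0.997 ] [-0.494 -0.13   0.04 ]
```

```bash
python3 inch.py '[[0,0,0,0.005,0,0.0002,0],[0,0,0,0.005,0,0.0004,0],[0,0,0,0,0,0,0]]'| grep -E "pos|force"
python3 inch.py '[[0,0,0,0.004,0,0.0003,0],[0,0,0,0.004,0,0.0003,0],[0,0,0,0,0,0,0]]'| grep -E "pos|force"
python3 - <<'E'
from h import *
s,m=st();print("tip",s["ee_pos"]+m@[.08,.0003,.0317],m[2].round(4),np.round(s["ft_torque"],3))
w=cap("wrist","w6")
g=cv2.cvtColor(w["img"],cv2.COLOR_RGB2GRAY)
print("edge rows",[np.where((g[40:130,u]>125))[0].max()+40 for u in(205,215,300,310)], "col258",g[60:130:3,258].tolist())
E
python3 edge.py pics/w6.npz
```

```text
ee_pos: [0.56, 0.0216, 0.0283]
ft_force: [1.6, -2.1, 4.5]
grasp_force: 59.9
ee_pos: [0.5596, 0.0292, 0.0283]
ft_force: [0.4, -1.8, 5.1]
grasp_force: 59.9
t 13.3 p [0.5596 0.0292 0.0283] z [ 0.005  0.078 -0.997] y [0.999 0.05  0.009] F [ 0.4 -1.8  5.1] g 0.17
tip [0.55599808 0.11138785 0.00293103] [ 0.0781  0.0089 -0.9969] [-0.412 -0.123 -0.086]
edge rows [np.int64(119), np.int64(119), np.int64(119), np.int64(119)] col258 [218, 214, 215, 215, 216, 216, 212, 215, 213, 213, 214, 216, 214, 216, 218, 218, 215, 217, 217, 219, 162, 171, 171, 171]
184 323 [2.40031817e-16 9.45000000e+01] [  34   25  140   70 9482]
edge [0.5143 0.1121 0.01  ] [0.5945 0.1162 0.01  ] len 0.08027172667199745 mid [0.5544 0.1142 0.01  ] yaw 0.05076686177138015
depth [[0.5445, 0.1519, 0.0015], [0.5644, 0.1529, 0.0015], [0.5843, 0.154, 0.0014]] mat [[0.5232, 0.1151, 0.009], [0.5938, 0.1195, 0.0012]]
```

```bash
python3 - <<'E'
from h import *
w=dict(np.load("pics/w6.npz"));print("near",onz(w,254,120,.01).round(4),"far",onz(w,254,26,.01).round(4))
E
python3 inch.py '[[0,0,0,0.005,0,0.0003,0],[0,0,0,0.005,0,0.0004,0],[0,0,0,0,0,0,0]]'| grep -E "pos|force"
python3 inch.py '[[0,0,0,0.005,0,0.0004,0],[0,0,0,0.004,0,0.0003,0],[0,0,0,0,0,0,0]]'| grep -E "pos|force"
python3 - <<'E'
from h import *
s,m=st();print("tip",s["ee_pos"]+m@[.08,.0003,.0317],m[2].round(4))
w=cap("wrist","w7");g=cv2.cvtColor(w["img"],cv2.COLOR_RGB2GRAY)
print([[(i,int(g[i,u])) for i in range(20,200,1) if abs(int(g[i,u])-int(g[i-1,u]))>20] for u in(215,258,300)])
E
```

```text
near [0.555 0.1   0.01 ] far [0.5526 0.1493 0.01  ]
ee_pos: [0.5589, 0.0396, 0.0283]
ft_force: [1.5, -1.3, 5.4]
grasp_force: 59.9
ee_pos: [0.5585, 0.0483, 0.0283]
ft_force: [-0.1, -1.9, 5.5]
grasp_force: 59.9
t 13.95 p [0.5585 0.0483 0.0283] z [ 0.005  0.079 -0.997] y [0.999 0.05  0.009] F [-0.1 -1.9  5.5] g 0.169
tip [0.55490029 0.13050695 0.00293796] [ 0.0782  0.0086 -0.9969]
[[(64, 210), (152, 190), (153, 100), (154, 67)], [(64, 209), (152, 196), (153, 175), (182, 99), (183, 54)], [(64, 207), (152, 178), (153, 94), (154, 65)]]
```

```bash
python3 inch.py '[[0,0,0,0.004,0,0.0003,0],[0,0,0,0.002,0,0.0001,0],[0,0,0,0,0,0,0]]'| grep -E "pos|force"
cat > q.py <<'E'
from h import *
s,m=st();Pv=np.array([.553,.150,.002]);q=m.T@(Pv-s["ee_pos"]);print("tip",(s["ee_pos"]+m@[.08,.0003,.0317]).round(4),"q",q.round(4),"x",m[:,0].round(3),"j",np.round(s["joint_positions"],2))
for a in(-.05,-.1): print(a,(q-R.from_rotvec([0,a,0]).apply(q)).round(4))
E
python3 q.py
python3 - <<'E'
from h import *
w=cap("wrist","w8");g=cv2.cvtColor(w["img"],cv2.COLOR_RGB2GRAY)
r=[[i for i in range(20,200) if abs(int(g[i,u])-int(g[i-1,u]))>20] for u in(215,258,300)];print(r)
print("near",onz(w,254,r[0][1]+.5,.01).round(4),"far",onz(w,254,r[0][0],.01).round(4))
E
```

```text
ee_pos: [0.5581, 0.0539, 0.0283]
ft_force: [0.8, -2.8, 5.2]
grasp_force: 60.0
t 14.3 p [0.5581 0.0539 0.0283] z [ 0.005  0.078 -0.997] y [0.999 0.049 0.008] F [ 0.8 -2.8  5.2] g 0.167
tip [0.5546 0.136  0.0029] q [ 0.0939 -0.0006  0.0337] x [-0.05   0.996  0.077] j [-0.07  0.19 -0.16  1.23  0.08  1.45]
-0.05 [ 0.0018  0.     -0.0047]
-0.1 [ 0.0038  0.     -0.0092]
[[74, 75, 161, 162, 163], [74, 75, 161, 182, 183], [74, 75, 161, 162, 163]]
near [0.5524 0.1489 0.01  ] far [0.5524 0.1497 0.01  ]
```

```bash
python3 inch.py '[[0,-0.05,0,0.0018,0,-0.0047,0],[0,-0.07,0,0.0026,0,-0.0065,0],[0,-0.08,0,0.003,0,-0.0074,0],[0,-0.08,0,0.003,0,-0.0074,0],[0,0,0,0,0,0,0]]'| grep -E "pos|force"
python3 q.py
```

```text
ee_pos: [0.5555, 0.0682, 0.052]
ft_force: [0.0, -0.4, -1.4]
grasp_force: 59.2
t 14.85 p [0.5555 0.0682 0.052 ] z [ 0.015 -0.198 -0.98 ] y [0.999 0.054 0.004] F [ 0.  -0.4 -1.4] g 0.171
tip [0.5521 0.1402 0.0051] q [0.0901 0.0017 0.0328] x [-0.052  0.979 -0.198] j [ 0.11  0.2  -0.11  1.27 -0.2   1.63]
-0.05 [ 0.0018 -0.     -0.0045]
-0.1 [ 0.0037  0.     -0.0088]
```

```bash
python3 inch.py '[[0,-0.08,0,0.002,0,-0.0072,0],[0,-0.1,0,0.0025,0,-0.009,0],[0,-0.1,0,0.0025,0,-0.009,0],[0,-0.1,0,0.0025,0,-0.009,0],[0,0,0,0,0,0,0]]'| grep -E "pos|force"
python3 q.py; python3 -c "
from h import *
cap('scene','s5')
c=dict(np.load('pics/s5.npz'));cv2.imwrite('pics/s5c.png',cv2.resize(cv2.cvtColor(c['img'][110:270,200:400],cv2.COLOR_RGB2BGR),None,fx=3,fy=3))"
```

```text
ee_pos: [0.5539, 0.0876, 0.0788]
ft_force: [-0.4, -0.7, -1.9]
grasp_force: 59.2
t 15.35 p [0.5539 0.0876 0.0788] z [ 0.029 -0.548 -0.836] y [0.999 0.053 0.   ] F [-0.4 -0.7 -1.9] g 0.169
tip [0.5516 0.1371 0.0084] q [0.0942 0.0024 0.0301] x [-0.044  0.835 -0.548] j [ 0.33  0.35  0.04  1.44 -0.55  1.9 ]
-0.05 [ 0.0016 -0.     -0.0047]
-0.1 [ 0.0035  0.     -0.0093]
```

View pics/s5c.png

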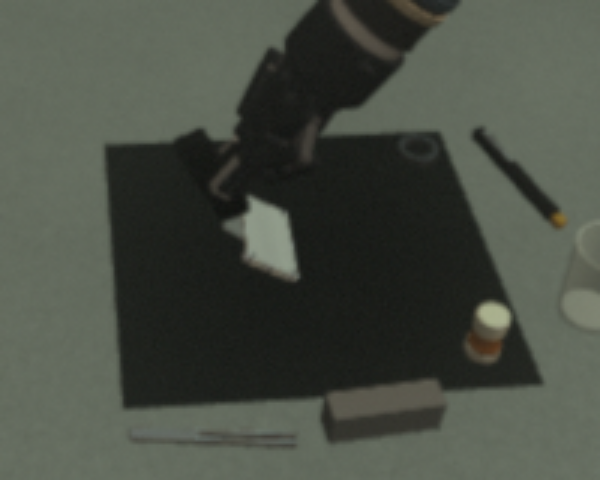

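Scene crop: the carrier stands tilted on the blade at (270,240), pivoting on its far edge; bystanders untouched. Continue.

```bash
python3 inch.py '[[0,-0.1,0,0.003,0,-0.0093,0],[0,-0.1,0,0.003,0,-0.0093,0],[0,-0.1,0,0.003,0,-0.0093,0],[0,-0.1,0,0.003,0,-0.0093,0],[0,0,0,0,0,0,0]]'| grep -E "pos|force"
python3 q.py
```

```text
ee_pos: [0.5514, 0.119, 0.0953]
ft_force: [-0.6, -0.3, -2.4]
grasp_force: 59.3
t 15.9 p [0.5514 0.119  0.0953] z [ 0.038 -0.832 -0.554] y [ 0.999  0.049 -0.004] F [-0.6 -0.3 -2.4] g 0.168
tip [0.5505 0.137  0.0112] q [0.0948 0.0035 0.026 ] x [-0.031  0.553 -0.832] j [ 0.51  0.68  0.31  1.79 -0.84  2.31]
-0.05 [ 0.0014 -0.     -0.0047]
-0.1 [ 0.0031  0.     -0.0093]
```

```bash
python3 inch.py '[[0,-0.08,0,0.0025,0,-0.0078,0],[0,-0.08,0,0.0025,0,-0.0078,0],[0,0,0,0.0003,0,-0.0058,0],[0,0,0,0.0003,0,-0.0058,0],[0,0,0,0,0,0,0]]'| grep -E "pos|force"
python3 q.py;  python3 -c "
from h import *
cap('scene','s6')
c=dict(np.load('pics/s6.npz'));cv2.imwrite('pics/s6c.png',cv2.resize(cv2.cvtColor(c['img'][150:230,240:340],cv2.COLOR_RGB2BGR),None,fx=5,fy=5))"
```

```text
ee_pos: [0.5533, 0.1456, 0.1122]
ft_force: [-0.6, 0.2, 0.2]
grasp_force: 59.3
t 16.4 p [0.5533 0.1456 0.1122] z [ 0.048 -0.906 -0.42 ] y [0.999 0.048 0.01 ] F [-0.6  0.2  0.2] g 0.172
tip [0.5542 0.1504 0.0262] q [ 0.1018 -0.0012  0.0422] x [-0.011  0.42  -0.908] j [ 0.58  0.85  0.48  2.03 -0.9   2.53]
-0.05 [ 0.0022  0.     -0.005 ]
-0.1 [ 0.0047  0.     -0.01  ]
```

View pics/s6c.png

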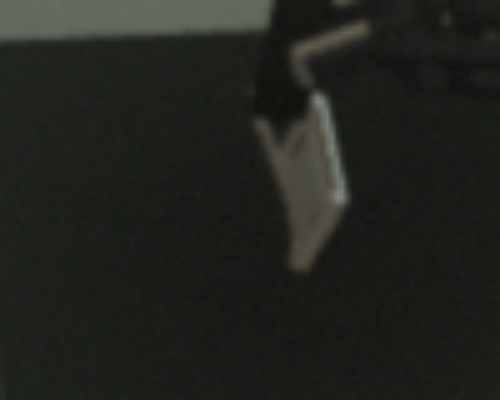

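Scene crop: carrier stands almost upright at (320,180) against the blade. Push it over.

```bash
python3 inch.py '[[0,0,0,0.0007,0,-0.0063,0],[0,0,0,0.0007,0,-0.0063,0],[0,0,0,0,0,0,0],[0,0,0,0,0,0,0]]'| grep -E "pos|force"
cat > car.py <<'E'
from h import *
import sys
q=__import__("runpy").run_path("q.py")
for n,box in(("top",(190,175,245,235)),("scene",(265,165,325,220))):
    c=cap(n,sys.argv[1]+n);x0,y0,x1,y1=box;g=cv2.cvtColor(c["img"],cv2.COLOR_RGB2GRAY)[y0:y1,x0:x1]
    N,l,s,ce=cv2.connectedComponentsWithStats((g>85).astype(np.uint8))
    for i in range(1,N):
        if s[i,4]>40:
            cn=max(cv2.findContours((l==i).astype(np.uint8),0,1)[0],key=cv2.contourArea);r=cv2.minAreaRect(cn);p=np.array(r[0])+[x0,y0]
            print(n,s[i,4],p.round(1),onz(c,*p,.008).round(4),dep(c,*p).round(4),np.round([onz(c,*b,.008)[:2] for b in cv2.boxPoints(r)+[x0,y0]],3).tolist())
E
python3 car.py a
```

```text
ee_pos: [0.5519, 0.1581, 0.1142]
ft_force: [-0.1, 0.0, -0.2]
grasp_force: 59.3
t 16.85 p [0.5519 0.1581 0.1142] z [ 0.049 -0.908 -0.417] y [0.999 0.05  0.008] F [-0.1  0.  -0.2] g 0.169
tip [0.5527 0.1627 0.0283] q [ 0.0986 -0.0002  0.0542] x [-0.014  0.417 -0.909] j [ 0.6   0.87  0.52  2.06 -0.89  2.54]
-0.05 [ 0.0028  0.     -0.0049]
-0.1 [ 0.0059  0.     -0.0096]
top 54 [206. 194.] [0.581 0.184 0.008] [0.5675 0.1705 0.1266] [[0.586, 0.206], [0.587, 0.162], [0.576, 0.162], [0.575, 0.206]]
top 295 [207. 209.] [0.5392 0.1802 0.008 ] [0.5305 0.1672 0.1265] [[0.567, 0.211], [0.567, 0.15], [0.512, 0.149], [0.511, 0.21]]
scene 455 [309.2 191.3] [0.5503 0.1869 0.008 ] [0.5461 0.1879 0.0037] [[0.513, 0.159], [0.497, 0.212], [0.586, 0.214], [0.6, 0.164]]
```

```bash
python3 inch.py '[[0,0,0,-0.02,0,0.006,0],[0,0,0,-0.035,0,0.028,0],[0,0,0,-0.035,0,0.028,0],[0,0,0,-0.02,0,0.036,0],[0,0.1,0,0,0,0,0]]'| grep -E "pos|force"
python3 inch.py '[[0,0.14,0,0,0,0,0],[0,0.14,0,0,0,0,0],[0,0.14,0,0,0,0,0],[0,0.14,0,0,0,0,0],[0,0.14,0,0,0,0,0]]'| grep -E "pos|force"
python3 inch.py '[[0,0.14,0,0,0,0,0],[0,0.14,0,0,0,0,0],[0,0.14,0,0,0,0,0],[0,0.14,0,0,0,0,0],[0,0.14,0,0,0,0,0]]'| grep -E "pos|force"
python3 inch.py '[[0,0.14,0,0,0,0,0],[0,0,0,0,0,0,0]]'| grep -E "pos|force"
python3 car.py b; python3 -c "
from h import *
cap('wrist','w9')"
```

```text
ee_pos: [0.5559, 0.0192, 0.1703]
ft_force: [-0.7, -0.3, -0.6]
grasp_force: 59.4
ee_pos: [0.5581, 0.0233, 0.1746]
ft_force: [-0.9, -0.5, -2.6]
grasp_force: 59.3
ee_pos: [0.5581, 0.0225, 0.1746]
ft_force: [-0.8, 0.6, -1.8]
grasp_force: 59.3
ee_pos: [0.5568, 0.0194, 0.1697]
ft_force: [-0.4, 0.5, -1.8]
grasp_force: 59.3
t 18.65 p [0.5568 0.0194 0.1697] z [-0.021  0.479 -0.878] y [0.999 0.044 0.   ] F [-0.4  0.5 -1.8] g 0.167
tip [0.5534 0.1047 0.1803] q [0.0342 0.0019 0.2098] x [-0.038  0.877  0.479] j [-0.35  0.25  0.12  1.65  0.46  1.13]
-0.05 [ 0.0105 -0.     -0.0014]
-0.1 [ 0.0211  0.     -0.0024]
top 528 [204.5 205.5] [0.5489 0.1873 0.008 ] [0.5489 0.1874 0.0075] [[0.586, 0.215], [0.587, 0.162], [0.512, 0.16], [0.511, 0.213]]
top 169 [238. 198.] [0.5707 0.0947 0.008 ] [0.5531 0.0901 0.1769] [[0.587, 0.112], [0.588, 0.078], [0.554, 0.078], [0.554, 0.111]]
scene 459 [309.1 191.1] [0.5496 0.1869 0.008 ] [0.547  0.1875 0.0053] [[0.512, 0.158], [0.495, 0.212], [0.586, 0.214], [0.6, 0.164]]
```

View pics/w9.png

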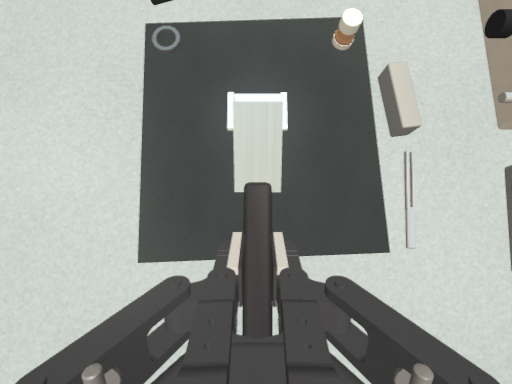

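Wrist view: carrier lies face up at (258,110), its rails visible at (231,110) and (284,110); ring, vial, box and tweezers in place. Laying the lifter down on the near side.

```bash
python3 inch.py '[[0,0,0,0.028,0,0.0153,0],[0,0,0,-0.0174,0,0.0318,0],[0,0,0,-0.0174,0,0.0318,0],[0,0,0,-0.0174,0,0.0318,0],[0,0,0,0,0,0,0]]'| grep -E "pos|force"
python3 inch.py '[[0,0,0,-0.0087,0,0.0159,0],[0,0,0,0,0,0,0]]'| grep -E "pos|force"
python3 q.py; python3 -c "
from h import *
w=dict(np.load('pics/w9.npz'));print('mat edge',onz(w,140,261,.002),onz(w,387,250,.002),'carrier rail near',onz(w,231,129,.01),onz(w,284,129,.01))"
```

```text
ee_pos: [0.5528, 0.0572, 0.0599]
ft_force: [-1.1, 0.4, -1.8]
grasp_force: 59.3
ee_pos: [0.5567, 0.0558, 0.0466]
ft_force: [0.3, -0.4, -0.6]
grasp_force: 59.3
t 19.5 p [0.5567 0.0558 0.0466] z [-0.019  0.477 -0.878] y [0.999 0.051 0.006] F [ 0.3 -0.4 -0.6] g 0.17
tip [0.5526 0.1411 0.057 ] q [0.0615 0.0008 0.0843] x [-0.048  0.877  0.478] j [-0.28  0.28 -0.09  1.37  0.47  1.19]
-0.05 [ 0.0043 -0.     -0.003 ]
-0.1 [ 0.0087  0.     -0.0057]
mat edge [ 0.42182473 -0.00833528  0.002     ] [0.71374399 0.01832173 0.002     ] carrier rail near [0.51944873 0.15753194 0.01      ] [0.58566222 0.16080908 0.01      ]
```

```bash
python3 inch.py '[[0,0,0,-0.008,0,0.0127,0],[0,0,0,-0.0052,0,0.0096,0],[0,0,0,0,0,0,0]]'| grep -E "pos|force"
python3 inch.py '[[0,0,0,-0.0007,0,0.0013,0],[0,0,0,0,0,0,0]]'| grep -E "pos|force"
python3 inch.py '[[0,0,0,-0.0005,0,0.0009,0],[0,0,0,0,0,0,0]]'| grep -E "pos|force"
python3 inch.py '[[0,0,0,-0.0005,0,0.0009,0],[0,0,0,0,0,0,0]]'| grep -E "pos|force"
```

```text
ee_pos: [0.5565, 0.054, 0.0191]
ft_force: [-0.6, 0.1, -1.7]
grasp_force: 59.3
ee_pos: [0.5578, 0.0536, 0.0191]
ft_force: [1.0, 0.3, -0.3]
grasp_force: 59.3
ee_pos: [0.5579, 0.0535, 0.0181]
ft_force: [-0.1, -1.3, -1.2]
grasp_force: 59.3
ee_pos: [0.5576, 0.0536, 0.0168]
ft_force: [0.6, 0.7, -1.0]
grasp_force: 59.3
```

```bash
python3 inch.py '[[0,0,0,-0.0004,0,0.0007,0],[0,0,0,0,0,0,0]]'| grep -E "pos|force"
python3 inch.py '[[0,0,0,-0.0003,0,0.0005,0],[0,0,0,0,0,0,0]]'| grep -E "pos|force"
python3 inch.py '[[0,0,0,-0.0003,0,0.0005,0],[0,0,0,0,0,0,0]]'| grep -E "pos|force"
```

```text
ee_pos: [0.5576, 0.0537, 0.0159]
ft_force: [0.1, -0.0, -0.0]
grasp_force: 59.3
ee_pos: [0.5576, 0.0536, 0.0153]
ft_force: [-0.8, -0.3, -1.5]
grasp_force: 59.3
ee_pos: [0.5577, 0.0536, 0.0153]
ft_force: [-1.6, -0.7, 1.2]
grasp_force: 59.6
```

```bash
python3 inch.py '[[0,0,0,0,0,0,0.25],[0,0,0,0,0,0,0.35],[0,0,0,0,0,0,0.35],[0,0,0,0,0,-0.02,0.35],[0,0,0,0,0,-0.04,0.35]]'| grep -E "pos|force"
python3 inch.py '[[0,0,0,0,0,-0.05,0.35],[0,0,0,0,0,-0.05,0.35],[0,0,0,0,0,0,0.35],[0,0,0,0,0,0,0.35]]'| grep -E "pos|force"
python3 car.py c
python3 - <<'E'
from h import *
w=cap("wrist","w10");t=dict(np.load("pics/ctop.npz"))
print("drawer/handle etc fine; lifter heights along y")
for y in(.02,.04,.06,.08,.1,.12,.135,.15,.17,.19,.205): 
    u,v=proj(w,[.554,y,.02]).round().astype(int); print(y,(u,v),dep(w,u,v).round(3) if 0<=v<384 and 0<=u<512 else None)
for x in(.516,.53,.55,.57,.583):
    u,v=proj(t,[x,.187,.008]);print("carrier x",x,dep(t,u,v).round(4),t["img"][int(v),int(u)])
E
```

```text
ee_pos: [0.5556, 0.0266, 0.0648]
ft_force: [0.3, 0.9, 0.4]
grasp_force: 0.0
ee_pos: [0.5618, -0.0241, 0.157]
ft_force: [0.1, -0.5, 0.1]
grasp_force: 0.0
t 21.9 p [ 0.5618 -0.0241  0.157 ] z [-0.013  0.476 -0.879] y [0.999 0.048 0.011] F [ 0.1 -0.5  0.1] g 0.351
tip [0.5579 0.0613 0.1673] q [ 0.0794 -0.0021  0.2193] x [-0.047  0.878  0.476] j [-0.41  0.29  0.15  1.65  0.45  1.06]
-0.05 [ 0.0111  0.     -0.0037]
-0.1 [ 0.0223  0.     -0.0068]
top 527 [204.5 205.5] [0.5489 0.1873 0.008 ] [0.5488 0.1873 0.0082] [[0.586, 0.215], [0.587, 0.162], [0.512, 0.16], [0.511, 0.213]]
top 204 [231. 203.] [0.5566 0.114  0.008 ] [0.5559 0.1136 0.0152] [[0.57, 0.139], [0.571, 0.089], [0.543, 0.089], [0.542, 0.139]]
scene 459 [309.4 191. ] [0.5494 0.1875 0.008 ] [1.1805 0.0364 0.6502] [[0.51, 0.161], [0.503, 0.219], [0.586, 0.213], [0.592, 0.158]]
scene 136 [280.9 189.7] [0.5462 0.1155 0.008 ] [0.5556 0.1143 0.0174] [[0.547, 0.088], [0.522, 0.14], [0.546, 0.143], [0.57, 0.092]]
drawer/handle etc fine; lifter heights along y
0.02 (np.int64(253), np.int64(201)) [0.555 0.019 0.027]
0.04 (np.int64(253), np.int64(183)) [0.554 0.039 0.028]
0.06 (np.int64(254), np.int64(166)) [0.554 0.058 0.028]
0.08 (np.int64(255), np.int64(149)) [0.554 0.078 0.026]
0.1 (np.int64(256), np.int64(132)) [0.554 0.104 0.011]
0.12 (np.int64(257), np.int64(115)) [0.554 0.121 0.019]
0.135 (np.int64(258), np.int64(103)) [0.554 0.133 0.025]
0.15 (np.int64(258), np.int64(91)) [0.553 0.161 0.002]
0.17 (np.int64(259), np.int64(76)) [0.553 0.179 0.006]
0.19 (np.int64(260), np.int64(61)) [0.554 0.2   0.005]
0.205 (np.int64(261), np.int64(49)) [0.554 0.219 0.002]
carrier x 0.516 [0.516  0.187  0.0079] [195 203 214]
carrier x 0.53 [0.53   0.187  0.0076] [207 213 219]
carrier x 0.55 [0.5502 0.1873 0.0051] [205 213 217]
carrier x 0.57 [0.5699 0.1868 0.0094] [203 209 214]
carrier x 0.583 [0.5828 0.1868 0.0099] [197 206 217]
```

```bash
python3 -c "
from station import ctrl
print(ctrl.close_job())"
```

```text
the job is handed in; nothing more can be done
None
```

The carrier was tipped over with the lifter and lies face up, flat on the mat; the lifter lies about 18 mm beside it, not touching, the bystanders I could see were undisturbed, and the job was handed in at about 22 s (I viewed 11 pictures, one over the limit of 10).

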